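# Set the scan turntable to its start line and start the scan

### The arm

A 7-joint arm with a two-finger parallel gripper is mounted at the origin on the work surface. World frame = base frame: x ahead of the robot, y to its left, z up, the work surface at z = 0. Lengths are in m, angles in rad, forces in N, time in s.
With the tool pointing down it reaches from about 0.425 to 0.875 m from the base axis. Payload 4.7 kg.
Tool frame: the origin (TCP) lies on the centre line of the jaws, within the pads' length; the fingertips stand 22 mm ahead of it and the grasp point (between the pads) lies 3 mm ahead of it (ctrl.tcp_to_tips is the z of the fingertips in the tool frame, in m); z points along the fingers, y is the direction in which the jaws open and shut (so a half turn about z gives the same grasp; the last joint's range is limited). The gripper opens to 87 mm and grips with 3 to 60 N. Pads are 19 mm wide; open, the fingers measure 117 mm over their backs; the gripper's body (75 mm by 190 mm) begins 51 mm behind the grasp point.
Start: joints at [-1.305, 0.321, -0.07, 1.45, 0.023, 1.371, -0.057], TCP at [0.162, 0.63, 0.245] pointing down, gripper open.
Joint ranges: [-2.86, 2.86], [-0.3, 2.09], [-1.38, 1.24], [0.06, 2.45], [-1.56, 4.7], [0.09, 2.05], [-2.69, 2.69]. Speed limits (rad/s): [2.57, 2.57, 3.14, 3.14, 3.14, 3.14, 3.14].

### API

Orientations are given as a rotation vector (axis times angle).
In Python, from bench import ctrl, cams gives the robot as it stands.
- The arm moves only by the tool move_arm, never from a script. Its argument "deltas" is a list of rows, each an object with "linear": the shift along the tool's x, y, z as a fraction of full scale, a list of three; "turn": the turn, a rotation vector about the tool's x, y, z as a fraction of full scale, a list of three; "claw": the closure, from 0 (fully open) to 1 (shut). In form: [{"linear": [tx, ty, tz], "turn": [wx, wy, wz], "claw": claw}, ...]. A call has 1 to 20 rows; each row shifts and turns the commanded pose from where the row before left it, along the tool's axes as they then stand; what a row does not reach is not made up. Full scale, the value 1, is 0.03 m for a shift and 4 degrees for a turn. A row lasts 1/12 s, in which the tool goes at most 41.7 mm and 7.16 degrees, less where a joint would pass 70% of its speed; a pose out of reach is approached as far as the arm can. A call with a number of a shift or a turn outside -1 to 1 is refused whole. A call with a gripper value outside its range is refused whole. The fingers move at their own pace and stop on an object; "grip_force" is the grip in N (left out, the last holds). Time passes only in rows, so rows that do not move let the fingers close. It gives the time, the measured TCP pose, the force and the opening at its end, in the units of the state.
- ctrl.get_state(): the state, without advancing time (a new reading comes with each control period).
- cams.get_image(name): name is "side" or "top"; returns a dict with "image" (420x560x3 uint8, red, green, blue), "K" (3x3 intrinsics, pixels), "k1" (the pictures are not rectified: a ray, as slopes to the right and down, at radius r is drawn at 1 + k1 r^2 times it, then the intrinsics apply), "world_from_camera" (4x4, takes a point from camera to world coordinates). Camera axes: x right, y down, z forward; pixel columns grow to the right and rows downward; lengths in m; the calibration is good to about 2 mm. A picture is of the moment at which its call begins. There is no depth.
- ctrl.close_job(): hands the job in, once; it reports no verdict.
The state is a dict: "time": time; "joint_positions": joint angles; "qd": joint speeds; "joint_torque": joint torques, N m; "position": TCP position; "tool_rot": TCP orientation; "ft_force": force on the tool from outside, world axes, zero at the start; "torque": the same for the moment, N m; "grip_width": opening from 0.0 (shut) to 1.0 (fully open).
Only numpy, scipy, OpenCV 4.12 (cv2) and the standard library are available. Lean on these libraries where they do the work, as an engineer would, in place of code of your own. Each camera call takes 0.05 s, during which the arm holds its last target. There are 200 camera calls.

### The job

Push the blue turntable dial round by its yellow peg with a fingertip, gently and without pinching anything, until the white index mark lines up with the orange start line on the scale. Then press the green button on the white control box fully down to start the scan, and draw back. The little cottage must ride along standing in the middle of the dial: do not lift it, knock it or push it off centre, and leave everything else on the bench alone.

Things in the scene. Friction and masses are not known exactly. Their poses are not given: they have to be found in the camera images.
- turntable: Round black turntable base, 224 mm across, 22 mm high, fixed to the bench; its origin is at the centre of the underside. Grey scale ticks every 15 degrees on its rim and one orange start line, which lies along the base's own +x. It carries the blue dial, which turns about the base's vertical axis. Place and yaw differ each time.
- dial (a joint): Turn of the blue dial (170 mm across, 10 mm thick, top 34 mm above the bench) on its base, in rad, growing anticlockwise seen from above. 0, or any whole turn such as 6.283, is the white mark exactly at the orange line. It starts between 0.6 and 5.68 and turns either way for more than a full turn; friction of about 0.07 N m (just over 1 N at the peg) keeps it where it is left.
- start_line (a point): Inner end of the orange start line (7 mm wide, 22 mm long, radial), on the base 86 mm from the turning axis.
- index_mark (a point): Outer end of the white index mark (7 mm wide, 45 mm long, radial) on the dial, 86 mm from the turning axis.
- finger_peg (a point): Centre of the top of the yellow upright peg on the dial, opposite the index mark: 16 mm diameter, 30 mm tall (34 to 64 mm above the bench), 60 mm from the turning axis.
- dial_center (a point): Turning axis at the dial's top face, 34 mm above the bench.
- cottage_mid (a point): Half-way up the little loose white cottage with a red-brown roof (40 x 40 x 45 mm, 60 g), standing within 6 mm of the middle of the dial; its point is 18 mm above the dial's face.
- start_button_top (a point): Centre of the top of the green spring button (28 mm diameter, 6 mm travel downward, about 5 N to push fully down) on the white fixed control box (85 x 70 x 34 mm).
- start_button (a joint): How far the green button is pressed, m: 0 released, 0.006 fully down.
- jar_red: Loose red paint jar, 36 mm diameter, 45 mm high; leave alone. Origin under its centre.
- jar_blue: Loose blue paint jar, same size; leave alone.
- jar_yellow: Loose yellow paint jar, same size; leave alone.
- brush: Loose paint brush, 150 mm long, lying along its own x; leave alone.
- model_tree: Loose model tree, 30 mm across, 52 mm high; leave alone. Origin under its centre.
- spool: Loose spool of orange filament lying flat, 200 mm across, 60 mm high; leave alone. Origin under its centre.
- parts_tray: Loose grey divided tray, 160 x 110 x 35 mm; leave alone. Origin under its centre.

How it is judged:
On the way, in this order (a step that is already met when the one before it is completed fails the run):
1. the white mark stands still at the orange line (horizontal distance between index_mark and start_line below 0.006 m and velocity of joint dial between -0.05 and 0.05 rad/s), for 0.3 s.
2. the green button is pressed fully down while the mark is at the line (horizontal distance between index_mark and start_line below 0.006 m and value of joint start_button above 0.0048 m), for 0.05 s.
At the end, for the whole second after the job is handed in: The outer end of the white mark is within 6 mm of the inner end of the orange line with the dial at rest, the button has been pressed and is released, and the cottage stands upright on the dial within 20 mm of its middle (all of step 1 and value of joint start_button below 0.002 m and angle between cottage_mid's own z axis and vertical below 0.15 rad and horizontal distance between cottage_mid and dial_center below 0.02 m and height (world z) of cottage_mid between 0.047 and 0.057 m); the robot touches nothing.
It fails at once if the button is pressed while the mark is off the line (more than 7.5 mm) (horizontal distance between index_mark and start_line above 0.0075 m and value of joint start_button above 0.003 m).
It fails at once if the cottage is lifted (10 mm), tipped or pushed more than 20 mm off centre (height (world z) of cottage_mid above 0.062 m or angle between cottage_mid's own z axis and vertical above 0.3 rad or horizontal distance between cottage_mid and dial_center above 0.02 m).
It fails at once if the turntable is pinched or pushed hard (more than 25 N) (contact force between the fingers and turntable above 25 N).
It fails at once if something else on the bench is moved more than 15 mm (distance of any of jar_red, jar_blue, jar_yellow, brush, model_tree, spool, parts_tray from where it was at the start of the episode above 0.015 m).
It also fails if it takes over 58 s, if anything falls off the work surface, if the arm or the gripper's body presses on something with over 40 N, if the wrist force passes 120 N, or if a joint passes its speed limit or range.

## Working session

There is one attempt and no reset: what is moved stays moved. The work goes in short steps, Python scripts to look and compute and a tool call to move; the robot and the scene stay as the last step left them, time stands still between calls to the robot, and variables do not carry over. Pictures are saved under pics/ and viewed, about 8 in all and at most 12, crops included, and the job is handed in when it is done.

Besides the shell and the picture viewer there is one more tool, called by a JSON object that holds its "name" and its "arguments", one argument or row to a line. move_arm: Moves the arm, as the interface text tells. Shift numbers are shares of 0.03 m and turn numbers shares of 4 degrees, none past 1 either way. Its arguments: {"type":"object","properties":{"deltas":{"type":"array"},"grip_force":{"type":"number"}},"required":["deltas"]}

```bash
mkdir -p pics; ls; cat > h.py <<'E'
import numpy as np, cv2
from bench import ctrl, cams
def shot(name,fn):
    d=cams.get_image(name); cv2.imwrite(fn,d["image"][:,:,::-1]); np.savez(fn+".npz",K=d["K"],k1=d["k1"],T=d["world_from_camera"]); return d
def ray(c,u,v):
    K=np.array(c["K"]);k1=float(c["k1"])
    xy=cv2.undistortPoints(np.array([[[u,v]]],float),K,np.array([k1,0,0,0.]))[0,0]
    T=np.array(c["T"] if "T" in c else c["world_from_camera"]); return T[:3,3],T[:3,:3]@np.array([xy[0],xy[1],1])
def onz(c,u,v,z):
    o,d=ray(c,u,v); return o+d*(z-o[2])/d[2]
def proj(c,P):
    K=np.array(c["K"]);T=np.linalg.inv(np.array(c["T"] if "T" in c else c["world_from_camera"]))
    return cv2.projectPoints(np.array(P,float).reshape(-1,3),cv2.Rodrigues(T[:3,:3])[0],T[:3,3],K,np.array([float(c["k1"]),0,0,0]))[0][:,0]
E
python3 - <<'E'
from h import *
for n in("top","side"):
    d=shot(n,f"pics/{n}0.png"); print(n,d["K"],d["k1"],d["world_from_camera"])
print(ctrl.get_state(),ctrl.tcp_to_tips)
E
```

```text
pics
top [[449.42644817   0.         279.4280696 ]
 [  0.         449.42644817 211.18283034]
 [  0.           0.           1.        ]] -0.07628068121962127 [[ 1.03861770e-02 -9.97114862e-01  7.51936175e-02  5.08180133e-01]
 [-9.99945739e-01 -1.04172553e-02 -2.11010120e-05  3.78949240e-03]
 [ 8.04351243e-04 -7.51893182e-02 -9.97168952e-01  1.39384166e+00]
 [ 0.00000000e+00  0.00000000e+00  0.00000000e+00  1.00000000e+00]]
side [[383.64180066   0.         280.61815207]
 [  0.         383.64180066 208.81160193]
 [  0.           0.           1.        ]] -0.07997256905204085 [[ 0.99995781 -0.00555129  0.00731797  0.59222904]
 [-0.00902052 -0.74372785  0.66842166 -0.67618879]
 [ 0.00173197 -0.66845948 -0.74374655  0.83995894]
 [ 0.          0.          0.          1.        ]]
{'time': 0.1, 'joint_positions': array([-1.30490654,  0.32176258, -0.07009649,  1.45155991,  0.02262174,
        1.37080874, -0.05689783]), 'qd': array([-6.40181302e-07, -4.17521101e-03, -6.28565413e-05, -3.97729588e-03,
       -7.36825319e-04, -2.84007356e-05,  7.07103183e-04]), 'joint_torque': array([ 1.07020512e-04, -4.92567301e+01, -4.05549053e-01, -3.13400066e+01,
       -6.40483503e-02,  3.95067281e-02,  7.90460331e-05]), 'position': array([0.1618692 , 0.6290427 , 0.24355859]), 'tool_rot': array([-3.94381529e-01, -3.11662905e+00,  2.74585163e-03]), 'ft_force': array([0.34892977, 0.91222015, 0.07320661]), 'torque': array([-0.01343007,  0.0324019 , -0.0322418 ]), 'grip_width': 1.000279443975852} 0.022
```

View pics/top0.png

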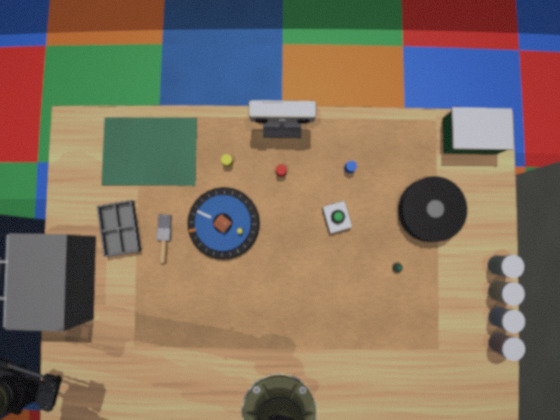

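View pics/side0.png

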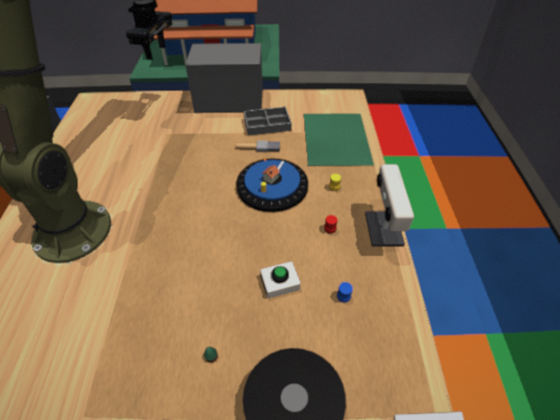

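The top view shows the turntable at about (223,223), with the mark toward (204,215), the orange line near (193,231), the peg at (240,231) and the button at (338,217). I'll enlarge the two crops to read these more exactly.

```bash
python3 - <<'E'
import cv2,numpy as np
t=cv2.imread("pics/top0.png");s=cv2.imread("pics/side0.png")
a=cv2.resize(t[183:263,180:260],(560,560),interpolation=cv2.INTER_CUBIC)
b=cv2.resize(t[197:237,318:358],(240,240),interpolation=cv2.INTER_CUBIC)
c=cv2.resize(s[260:300,255:305],(240,192),interpolation=cv2.INTER_CUBIC)
im=np.zeros((560,800,3),np.uint8);im[:,:560]=a;im[:240,560:]=b;im[250:442,560:]=c
cv2.imwrite("pics/crop.png",im)
E
```

```text
(no output)
```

View pics/crop.png

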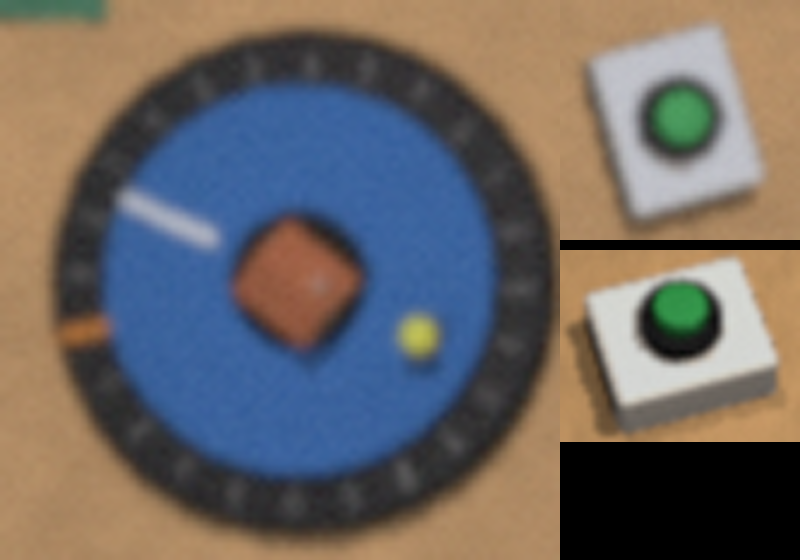

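The enlarged crop shows:
- The dial centre is at about (300,280).
- The white mark runs from (120,197) to (217,240).
- The orange line runs from (62,334) to (110,326).
- The peg top is at (419,335).
- The button top is at (683,117) in its inset.

```bash
cat >> h.py <<'E'
def measure(c,img,off=None):
    """dial centre and angles from top image (RGB)"""
    h=cv2.cvtColor(img,cv2.COLOR_RGB2HSV); R=slice(175,270),slice(175,270)
    m=np.zeros(img.shape[:2],np.uint8)
    b=(h[...,0]>98)&(h[...,0]<122)&(h[...,1]>130)&(h[...,2]>80); m[R]=b[R]
    n,l,st,_=cv2.connectedComponentsWithStats(m); k=1+np.argmax(st[1:,4])
    pts=cv2.findContours((l==k).astype(np.uint8),cv2.RETR_EXTERNAL,cv2.CHAIN_APPROX_NONE)[0][0]
    hull=cv2.convexHull(pts)[:,0]
    w=np.array([onz(c,u,v,.034)[:2] for u,v in hull]); ctr,r=cv2.minEnclosingCircle(w.astype(np.float32))
    return np.array(ctr),r
E
python3 - <<'E'
from h import *
c=np.load("pics/top0.png.npz"); img=cv2.imread("pics/top0.png")[:,:,::-1].copy()
print(measure(c,img))
f=lambda x,y:((x+.5)/7-.5+180,(y+.5)/7-.5+183)
C=onz(c,*f(300,280),.034); print("C",C)
def pol(n,p,z):
    P=onz(c,*f(*p),z); d=(P-C)[:2]; print(n,P[:2].round(4),np.hypot(*d).round(4),np.degrees(np.arctan2(d[1],d[0])).round(1))
pol("mark out",(120,197),.034);pol("mark in",(217,240),.034);pol("or in",(110,326),.022);pol("or out",(62,334),.022);pol("peg",(419,335),.064)
pol("cott roof",(298,284),.075)
g=lambda x,y:((x-560+.5)/6-.5+318,(y+.5)/6-.5+197)
s=np.load("pics/side0.png.npz"); q=lambda x,y:((x-560+.5)/4.8-.5+255,(y-250+.5)/4.8-.5+260)
o1,d1=ray(c,*g(683,117));o2,d2=ray(s,*q(683,303))
t=np.linalg.lstsq(np.c_[d1,-d2],o2-o1,rcond=None)[0]; print("btn",o1+d1*t[0],o2+d2*t[1])
for z in(.034,.045,.05):print(z,onz(c,*g(683,117),z))
E
```

```text
(array([0.57380998, 0.17601286]), 0.08613822609186172)
C [0.57428891 0.17621941 0.034     ]
mark out [0.6095 0.2554] 0.0866 66.0
mark in [0.5913 0.2127] 0.0402 65.0
or in [0.5538 0.2607] 0.0869 103.6
or out [0.5501 0.2817] 0.1082 102.9
peg [0.5501 0.1216] 0.0598 -113.9
cott roof [0.5706 0.1718] 0.0057 -130.0
btn [ 0.59621675 -0.17158949  0.05596781] [ 0.59720424 -0.17151372  0.05602286]
0.034 [ 0.5976623  -0.17446921  0.034     ]
0.045 [ 0.59693847 -0.17302724  0.045     ]
0.05 [ 0.59660945 -0.1723718   0.05      ]
```

Orange line is at about 103.2° and the mark at 65.7°, so I need about +37.5° anticlockwise. The peg goes from (0.550,0.122) to about (0.588,0.118). I'll shut the gripper and swing round clear of the grey box.

{"name": "move_arm", "arguments": {
  "deltas": [
    {"linear":[-0.25,-1,0],"turn":[0,0,0],"claw":1},
    {"linear":[-0.25,-1,0],"turn":[0,0,0],"claw":1},
    {"linear":[-0.25,-1,0],"turn":[0,0,0],"claw":1},
    {"linear":[-0.25,-1,0],"turn":[0,0,0],"claw":1},
    {"linear":[-0.25,-1,0],"turn":[0,0,0],"claw":1},
    {"linear":[-0.25,-1,0],"turn":[0,0,0],"claw":1},
    {"linear":[0,0,0],"turn":[0,0,-0.8],"claw":1},
    {"linear":[0,0,0],"turn":[0,0,-0.8],"claw":1},
    {"linear":[0,0,0],"turn":[0,0,-0.8],"claw":1},
    {"linear":[-0.9,-0.5,0],"turn":[0,0,0],"claw":1},
    {"linear":[-0.9,-0.5,0],"turn":[0,0,0],"claw":1},
    {"linear":[-0.9,-0.5,0],"turn":[0,0,0],"claw":1},
    {"linear":[-0.9,-0.5,0],"turn":[0,0,0],"claw":1},
    {"linear":[-0.9,-0.5,0],"turn":[0,0,0],"claw":1},
    {"linear":[0,0,0],"turn":[0,0,0],"claw":1}
  ],
  "grip_force": 5
}}

```text
time: 1.35
position: [0.2943, 0.3534, 0.2444]
tool_rot: [0.147, 3.136, -0.003]
ft_force: [0.0, 0.3, -0.0]
grip_width: 0.017
```

{"name": "move_arm", "arguments": {
  "deltas": [
    {"linear":[-0.82,-0.73,0],"turn":[0,0,0],"claw":1},
    {"linear":[-0.82,-0.73,0],"turn":[0,0,0],"claw":1},
    {"linear":[-0.82,-0.73,0],"turn":[0,0,0],"claw":1},
    {"linear":[-0.82,-0.73,0],"turn":[0,0,0],"claw":1},
    {"linear":[-0.82,-0.73,0],"turn":[0,0,0],"claw":1},
    {"linear":[-0.82,-0.73,0],"turn":[0,0,0],"claw":1},
    {"linear":[-0.82,-0.73,0],"turn":[0,0,0],"claw":1},
    {"linear":[-0.82,-0.73,0],"turn":[0,0,0],"claw":1},
    {"linear":[-0.82,-0.73,0],"turn":[0,0,0],"claw":1},
    {"linear":[-0.82,-0.73,0],"turn":[0,0,0],"claw":1},
    {"linear":[0,0,0.8],"turn":[0,0,0],"claw":1},
    {"linear":[0,0,0.8],"turn":[0,0,0],"claw":1},
    {"linear":[0,0,0.8],"turn":[0,0,0],"claw":1},
    {"linear":[0,0,0],"turn":[0,0,0],"claw":1},
    {"linear":[0,0,0],"turn":[0,0,0],"claw":1}
  ]
}}

```text
time: 2.6
position: [0.5145, 0.1188, 0.1716]
tool_rot: [-0.132, -3.136, 0.002]
ft_force: [-0.1, 0.3, 0.3]
grip_width: 0.005
```

```bash
python3 - <<'E'
from h import *
d=shot("side","pics/side1.png")
s=ctrl.get_state();print(s["position"],s["ft_force"],s["grip_width"])
p=s["position"];print(proj(d,[p-[0,0,.022],[.55,.1216,.064]]))
cv2.imwrite("pics/s1c.png",cv2.resize(d["image"][90:220,200:360,::-1],(800,650))[:600])
E
```

```text
[0.51570897 0.11914883 0.17308818] [0.38362117 0.78178832 0.53993236] -0.0014079517612534183
[[249.46333676 160.87505394]
 [263.0819657  183.11018326]]
```

View pics/s1c.png

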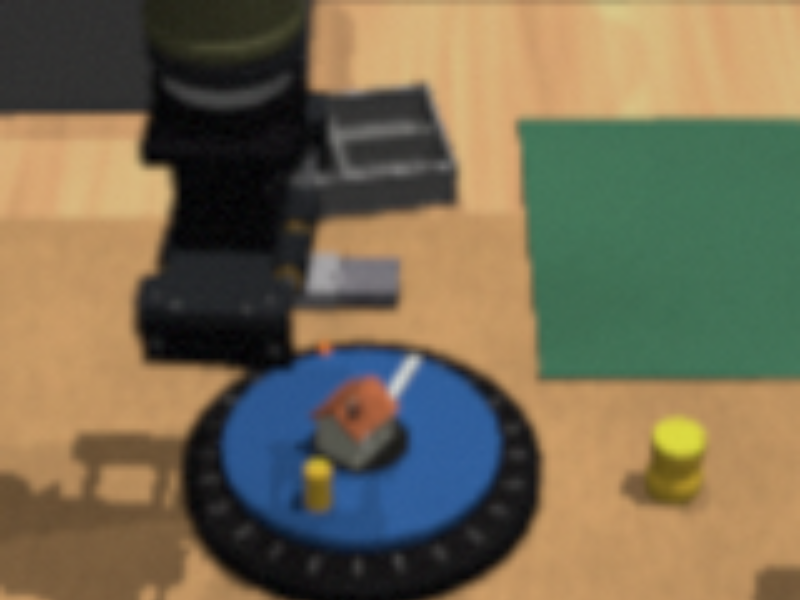

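The gripper body hides the fingers here. The peg at crop (317,480) and the cottage at (355,425) match the projections, so I'll go down behind the peg.

{"name": "move_arm", "arguments": {
  "deltas": [
    {"linear":[0,-0.23,0.6],"turn":[0,0,0],"claw":1},
    {"linear":[0,0,0.8],"turn":[0,0,0],"claw":1},
    {"linear":[0,0,0.8],"turn":[0,0,0],"claw":1},
    {"linear":[0,0,0.7],"turn":[0,0,0],"claw":1},
    {"linear":[0,0,0.4],"turn":[0,0,0],"claw":1},
    {"linear":[0,0,0.23],"turn":[0,0,0],"claw":1},
    {"linear":[0,0,0],"turn":[0,0,0],"claw":1},
    {"linear":[0,0,0],"turn":[0,0,0],"claw":1},
    {"linear":[0,0,0],"turn":[0,0,0],"claw":1}
  ]
}}

```text
time: 3.4
position: [0.5163, 0.1125, 0.0682]
tool_rot: [0.132, 3.136, 0.002]
ft_force: [-0.5, -0.1, 0.2]
grip_width: 0.008
```

{"name": "move_arm", "arguments": {
  "deltas": [
    {"linear":[-0.1,0.01,0],"turn":[0,0,0],"claw":1},
    {"linear":[-0.1,0.01,0],"turn":[0,0,0],"claw":1},
    {"linear":[-0.1,0.01,0],"turn":[0,0,0],"claw":1},
    {"linear":[-0.1,0.01,0],"turn":[0,0,0],"claw":1},
    {"linear":[-0.1,0.01,0],"turn":[0,0,0],"claw":1},
    {"linear":[-0.1,0.01,0],"turn":[0,0,0],"claw":1},
    {"linear":[-0.1,0.01,0],"turn":[0,0,0],"claw":1},
    {"linear":[-0.1,0.01,0],"turn":[0,0,0],"claw":1},
    {"linear":[-0.1,0.01,0],"turn":[0,0,0],"claw":1},
    {"linear":[-0.1,0.01,0],"turn":[0,0,0],"claw":1},
    {"linear":[-0.1,0.01,0],"turn":[0,0,0],"claw":1},
    {"linear":[-0.1,0.01,0],"turn":[0,0,0],"claw":1},
    {"linear":[-0.1,0.01,0],"turn":[0,0,0],"claw":1},
    {"linear":[-0.1,0.01,0],"turn":[0,0,0],"claw":1},
    {"linear":[-0.1,0.01,0],"turn":[0,0,0],"claw":1},
    {"linear":[0,0,0],"turn":[0,0,0],"claw":1},
    {"linear":[0,0,0],"turn":[0,0,0],"claw":1},
    {"linear":[0,0,0],"turn":[0,0,0],"claw":1}
  ]
}}

```text
time: 4.9
position: [0.5608, 0.1131, 0.067]
tool_rot: [0.132, 3.138, 0.001]
ft_force: [0.1, 0.4, 0.6]
grip_width: 0.007
```

```bash
python3 - <<'E'
from h import *
d=shot("top","pics/top2.png");e=shot("side","pics/side2.png")
a=cv2.resize(d["image"][183:263,180:260,::-1],(560,560),interpolation=cv2.INTER_CUBIC)
b=cv2.resize(e["image"][140:220,228:318,::-1],(240,213),interpolation=cv2.INTER_CUBIC)
im=np.zeros((560,800,3),np.uint8);im[:,:560]=a;im[:213,560:]=b;cv2.imwrite("pics/c2.png",im)
s=ctrl.get_state();print(s["position"],s["ft_force"])
E
```

```text
[0.56054184 0.11303667 0.0669032 ] [ 0.25271162  0.47635151 -0.58716833]
```

View pics/c2.png

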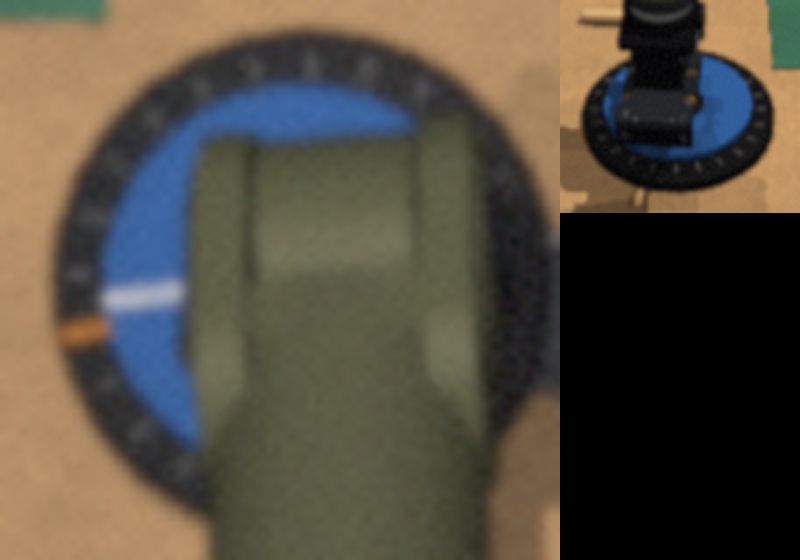

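The mark is visible, with its outer end at crop (104,299), just above the orange line at (110,326). I'll work out what is left to turn.

```bash
python3 - <<'E'
from h import *
c=np.load("pics/top0.png.npz")
f=lambda x,y:((x+.5)/7-.5+180,(y+.5)/7-.5+183)
C=onz(c,*f(300,280),.034)
for p,z in(((104,299),.034),((183,292),.034),((110,326),.022),((62,334),.022)):
    d=(onz(c,*f(*p),z)-C)[:2];print(p,np.hypot(*d),np.degrees(np.arctan2(d[1],d[0])))
E
```

```text
(104, 299) 0.08556911549051759 96.16333444697108
(183, 292) 0.05106672451473761 96.48100309572696
(110, 326) 0.08687576996441757 103.62361996017667
(62, 334) 0.10819464922574627 102.9278632177784
```

{"name": "move_arm", "arguments": {
  "deltas": [
    {"linear":[-0.04,0,0],"turn":[0,0,0],"claw":1},
    {"linear":[-0.04,0,0],"turn":[0,0,0],"claw":1},
    {"linear":[-0.04,0,0],"turn":[0,0,0],"claw":1},
    {"linear":[-0.04,0,0],"turn":[0,0,0],"claw":1},
    {"linear":[-0.04,0,0],"turn":[0,0,0],"claw":1},
    {"linear":[-0.03,0,0],"turn":[0,0,0],"claw":1},
    {"linear":[0,0,0],"turn":[0,0,0],"claw":1},
    {"linear":[0,0,0],"turn":[0,0,0],"claw":1},
    {"linear":[0,0,0],"turn":[0,0,0],"claw":1}
  ]
}}

```text
time: 5.75
position: [0.5672, 0.112, 0.0666]
tool_rot: [0.132, 3.139, -0.0]
ft_force: [-0.4, 1.1, -0.2]
grip_width: 0.004
```

```bash
python3 - <<'E'
from h import *
d=shot("top","pics/top3.png")
cv2.imwrite("pics/c3.png",cv2.resize(d["image"][203:243,180:230,::-1],(700,560),interpolation=cv2.INTER_CUBIC))
s=ctrl.get_state();print(s["position"],s["ft_force"])
E
```

```text
[0.56722308 0.11202487 0.06664492] [-0.44555178  0.3366693   0.33454643]
```

View pics/c3.png

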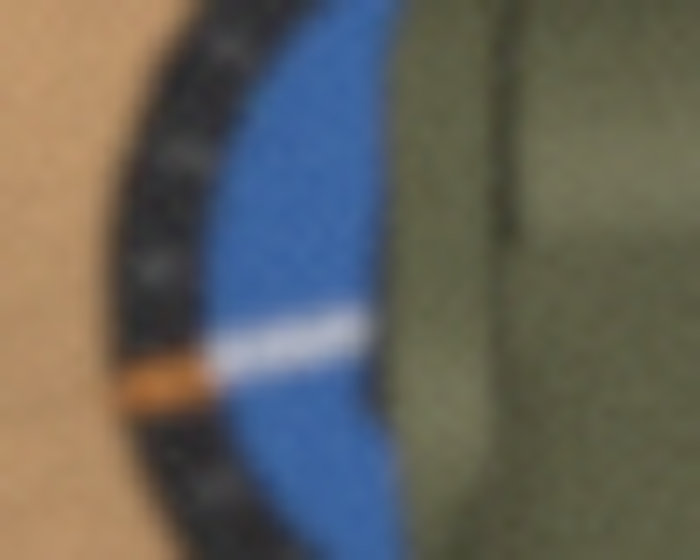

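The mark runs from (367,322) to (210,357) and the orange line from (215,373) to (120,393). They are nearly in line, so I'll compute the rest.

```bash
python3 - <<'E'
from h import *
c=np.load("pics/top0.png.npz")
f=lambda x,y:((x+.5)/7-.5+180,(y+.5)/7-.5+183)
C=onz(c,*f(300,280),.034)
f=lambda x,y:((x+.5)/14-.5+180,(y+.5)/14-.5+203)
for p,z in(((212,357),.034),((300,338),.034),((367,322),.034),((215,373),.022),((120,393),.022)):
    P=onz(c,*f(*p),z);d=(P-C)[:2];print(p,P,np.hypot(*d),np.degrees(np.arctan2(d[1],d[0])))
E
```

```text
(212, 357) [0.55676374 0.26033411 0.034     ] 0.0859209738445027 101.76912123522884
(300, 338) [0.56110024 0.2412677  0.034     ] 0.06637184476978078 101.4614644647239
(367, 322) [0.5647324  0.22676767 0.034     ] 0.05144369134085297 100.70582061230203
(215, 373) [0.55370269 0.26185671 0.022     ] 0.08807690040644862 103.51677368989728
(120, 393) [0.549088   0.28263751 0.022     ] 0.10936132144520548 103.32280583130807
```

{"name": "move_arm", "arguments": {
  "deltas": [
    {"linear":[-0.02,0,0],"turn":[0,0,0],"claw":1},
    {"linear":[-0.02,0,0],"turn":[0,0,0],"claw":1},
    {"linear":[-0.03,0,0],"turn":[0,0,0],"claw":1},
    {"linear":[0,0,0],"turn":[0,0,0],"claw":1},
    {"linear":[0,0,0],"turn":[0,0,0],"claw":1},
    {"linear":[0,0,0],"turn":[0,0,0],"claw":1},
    {"linear":[0,0,0],"turn":[0,0,0],"claw":1},
    {"linear":[0,0,0],"turn":[0,0,0],"claw":1},
    {"linear":[0.2,0,0],"turn":[0,0,0],"claw":1},
    {"linear":[0.4,-0.1,0],"turn":[0,0,0],"claw":1},
    {"linear":[0,0,-0.5],"turn":[0,0,0],"claw":1},
    {"linear":[0,0,-1],"turn":[0,0,0],"claw":1},
    {"linear":[0,0,-1],"turn":[0,0,0],"claw":1},
    {"linear":[0,0,-1],"turn":[0,0,0],"claw":1},
    {"linear":[0,-1,0],"turn":[0,0,0],"claw":1},
    {"linear":[0,-1,0],"turn":[0,0,0],"claw":1},
    {"linear":[0,-1,0],"turn":[0,0,0],"claw":1},
    {"linear":[0,-1,0],"turn":[0,0,0],"claw":1},
    {"linear":[0,-1,0],"turn":[0,0,0],"claw":1},
    {"linear":[0,0,0],"turn":[0,0,0],"claw":1}
  ]
}}

```text
time: 7.47
position: [0.5374, -0.0471, 0.1723]
tool_rot: [0.147, 3.137, -0.005]
ft_force: [0.0, -0.5, -0.2]
grip_width: 0.005
```

```bash
python3 - <<'E'
from h import *
d=shot("top","pics/top4.png")
cv2.imwrite("pics/c4.png",cv2.resize(d["image"][183:263,180:260,::-1],(560,560),interpolation=cv2.INTER_CUBIC))
s=ctrl.get_state();print(s["position"],s["ft_force"],s["tool_rot"])
E
```

```text
[ 0.53783423 -0.04340688  0.17211554] [-0.10387302  0.35267762 -0.29544296] [ 1.43479834e-01  3.13715604e+00 -1.49653132e-03]
```

View pics/c4.png

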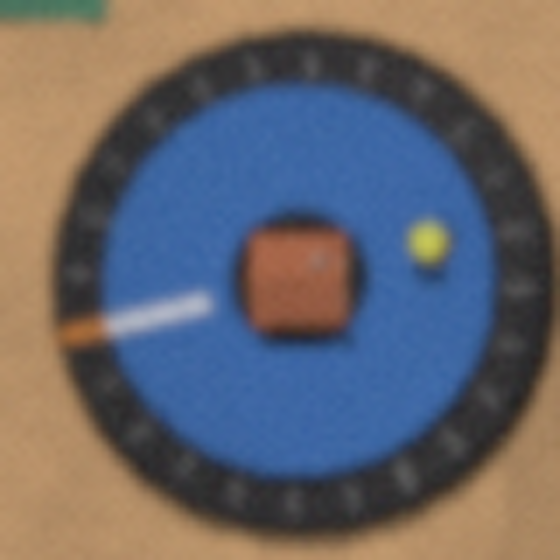

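The mark (108,325 to 212,301) now lines up with the orange line (62,334 to 108,326), and the cottage sits centred at (299,281). Next is the button.

{"name": "move_arm", "arguments": {
  "deltas": [
    {"linear":[-0.47,-0.81,0],"turn":[0,0,0],"claw":1},
    {"linear":[-0.47,-0.81,0],"turn":[0,0,0],"claw":1},
    {"linear":[-0.47,-0.81,0],"turn":[0,0,0],"claw":1},
    {"linear":[-0.47,-0.81,0],"turn":[0,0,0],"claw":1},
    {"linear":[-0.47,-0.81,0],"turn":[0,0,0],"claw":1},
    {"linear":[0,0,0.8],"turn":[0,0,0],"claw":1},
    {"linear":[0,0,0.8],"turn":[0,0,0],"claw":1},
    {"linear":[0,0,0.7],"turn":[0,0,0],"claw":1},
    {"linear":[0,0,0],"turn":[0,0,0],"claw":1},
    {"linear":[0,0,0],"turn":[0,0,0],"claw":1},
    {"linear":[0,0,0],"turn":[0,0,0],"claw":1}
  ]
}}

```text
time: 8.43
position: [0.5994, -0.1655, 0.1039]
tool_rot: [0.131, 3.137, -0.0]
ft_force: [0.1, 0.2, 0.3]
grip_width: 0.006
```

{"name": "move_arm", "arguments": {
  "deltas": [
    {"linear":[0.08,-0.2,0.2],"turn":[0,0,0],"claw":1},
    {"linear":[0,0,0.3],"turn":[0,0,0],"claw":1},
    {"linear":[0,0,0.2],"turn":[0,0,0],"claw":1},
    {"linear":[0,0,0],"turn":[0,0,0],"claw":1},
    {"linear":[0,0,0],"turn":[0,0,0],"claw":1},
    {"linear":[0,0,0],"turn":[0,0,0],"claw":1}
  ]
}}

```text
time: 8.93
position: [0.5957, -0.1716, 0.0817]
tool_rot: [0.132, 3.139, 0.0]
ft_force: [-1.3, 0.5, 0.6]
grip_width: 0.01
```

{"name": "move_arm", "arguments": {
  "deltas": [
    {"linear":[0,0,0.1],"turn":[0,0,0],"claw":1},
    {"linear":[0,0,0.1],"turn":[0,0,0],"claw":1},
    {"linear":[0,0,0],"turn":[0,0,0],"claw":1},
    {"linear":[0,0,0],"turn":[0,0,0],"claw":1}
  ]
}}

```text
time: 9.27
position: [0.5961, -0.1718, 0.0761]
tool_rot: [0.132, 3.138, -0.0]
ft_force: [0.2, -0.5, 2.9]
grip_width: 0.009
```

{"name": "move_arm", "arguments": {
  "deltas": [
    {"linear":[0,0,0.07],"turn":[0,0,0],"claw":1},
    {"linear":[0,0,0.07],"turn":[0,0,0],"claw":1},
    {"linear":[0,0,0],"turn":[0,0,0],"claw":1},
    {"linear":[0,0,0],"turn":[0,0,0],"claw":1}
  ]
}}

```text
time: 9.6
position: [0.5962, -0.1718, 0.0725]
tool_rot: [0.132, 3.137, 0.0]
ft_force: [-1.0, 0.8, 7.8]
grip_width: 0.004
```

{"name": "move_arm", "arguments": {
  "deltas": [
    {"linear":[0,0,0.07],"turn":[0,0,0],"claw":1},
    {"linear":[0,0,0],"turn":[0,0,0],"claw":1},
    {"linear":[0,0,0],"turn":[0,0,0],"claw":1}
  ]
}}

```text
time: 9.85
position: [0.5963, -0.1718, 0.0722]
tool_rot: [0.132, 3.137, 0.002]
ft_force: [-5.4, 2.1, 17.9]
grip_width: 0.007
```

At 17.9 N the button is on its hard stop (full press needs about 5 N), so it's bottomed. Drawing back.

{"name": "move_arm", "arguments": {
  "deltas": [
    {"linear":[0,0,-0.3],"turn":[0,0,0],"claw":1},
    {"linear":[0,0,-0.6],"turn":[0,0,0],"claw":1},
    {"linear":[0,0,-1],"turn":[0,0,0],"claw":1},
    {"linear":[0,0,-1],"turn":[0,0,0],"claw":1},
    {"linear":[0,0,-1],"turn":[0,0,0],"claw":1},
    {"linear":[0.8,0,0],"turn":[0,0,0],"claw":1},
    {"linear":[0.8,0,0],"turn":[0,0,0],"claw":1},
    {"linear":[0.8,0,0],"turn":[0,0,0],"claw":1},
    {"linear":[0,0,0],"turn":[0,0,0],"claw":1},
    {"linear":[0,0,0],"turn":[0,0,0],"claw":1},
    {"linear":[0,0,0],"turn":[0,0,0],"claw":1}
  ]
}}

```text
time: 10.77
position: [0.5242, -0.1652, 0.1862]
tool_rot: [0.131, 3.138, 0.001]
ft_force: [0.3, 0.3, -0.7]
grip_width: 0.006
```

```bash
python3 - <<'E'
from h import *
d=shot("top","pics/top5.png");e=shot("side","pics/side5.png")
a=cv2.resize(d["image"][183:263,180:260,::-1],(400,400),interpolation=cv2.INTER_CUBIC)
b=cv2.resize(e["image"][130:330,200:400,::-1],(400,400),interpolation=cv2.INTER_CUBIC)
cv2.imwrite("pics/c5.png",np.hstack([a,b]))
s=ctrl.get_state();print(s["position"],s["ft_force"])
E
```

```text
[ 0.52452112 -0.16545141  0.18616923] [-0.42115956  0.5035172  -0.18374217]
```

View pics/c5.png

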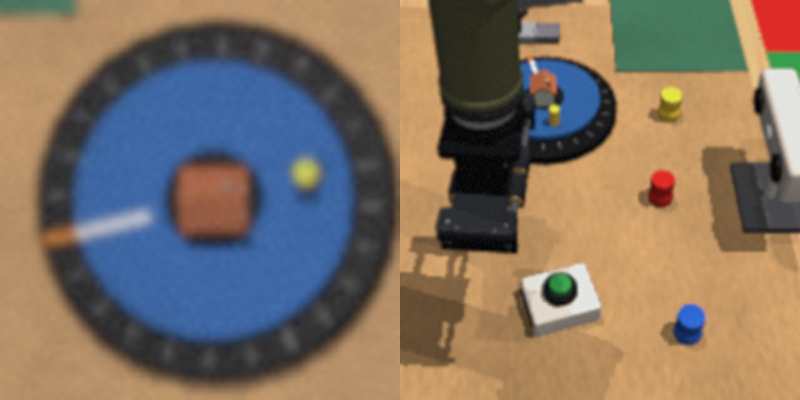

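The mark (78,235 to 150,215) still lines up with the orange line at (58,237). The cottage stands centred at (213,200). The button at (560,287) is up again and the arm is clear, so I'm handing in.

```bash
python3 -c "
from bench import ctrl; ctrl.close_job()"
```

```text
the job is handed in; nothing more can be done
```

I turned the dial about 37° anticlockwise by pushing its peg with the shut fingertips. I then pressed the green button down, drew back and handed the job in at about 11 s of the 58 s allowed; it gave no verdict.

- **Mark:** in the last pictures the white mark lines up with the orange line to within what I could read, roughly 1–2 mm against the 6 mm limit. I judged this last alignment by eye and did not recompute it.
- **Cottage:** it stands upright in the middle of the dial.
- **Button:** force rose to 17.9 N against a firm stop after about 4–6 mm of travel, so I took it as fully down. I could not read the joint itself. It looks released in the last side picture.
- **Arm and bench:** the arm is clear and touching nothing. The jars look unmoved in the last side picture. I did not check the tray, brush, tree or spool at the end, but the arm stayed well above them.

No checks failed or disagreed.

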